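# Take the ear thermometer from its dock and hold its lens up for inspection

## Task

Check the ear thermometer's lens: swing the dock's keeper arm right up off the thermometer and leave it up, then draw the thermometer out of its well and hold it in the air, tipped so that its probe points up at the ceiling, with every part of it at least 15 cm above the board. Keep off the probe itself, leave the other things on the board where they are, and finish still holding the thermometer up and steady: do not put it down or let go.

Things in the scene. Friction and masses are not known exactly. Their poses are not given: they have to be found in the camera images.
- dock: Fixed dock of the ear thermometer. Origin: well's centre, on the board; z up, x from the well to the mast (away from the robot, give or take its yaw). White base x -52 to +88, y +-42, 12 mm high. Well inside 30 (x) by 36 mm (y), walls 4 mm, floor 12 mm and rim 57 mm above the board. Mast: two upright steel rods 6 mm thick at x = +70, y = +-11 mm, carrying the keeper's forked head, top 180 mm above the board.
- well_rim (a point): Centre of the well's mouth, at its rim, 57 mm above the board; axes as the dock.
- keeper (a joint): Angle of the keeper arm, rad. 0: down, level, its rubber foot 1 mm above the top of the thermometer's head; grows as the free end swings up and over, away from the robot; 1.57: straight up; 1.9: its stop. Starts between 0 and 0.2. Friction hinge: it stays where it is left and takes under 1 N at the finger grip to move.
- keeper_pivot (a point): Pivot of the keeper arm, on the mast's forked head: 70 mm along the dock's x from the well's centre and 170 mm above the board. The axis is the dock's y.
- keeper_grip (a point): Centre of the orange finger grip at the keeper arm's free end: a round bar 24 mm long along the dock's y, 12 mm thick, 115 mm from the pivot; with the arm down it is 45 mm from the well's centre, on the robot's side. The arm is a steel bar 12 mm wide, 7 mm thick. Pinched by its two ends from above, the grip turns between the fingers as the arm swings.
- thermometer_center (a point): Grey ear thermometer, 145 mm tall, about 120 g; this point is half-way up its axis. Handle 26 (x) by 32 mm (y), its lower 45 mm in the well with 2 mm play all round; head 36 by 36 mm from 95 to 145 mm above the foot. z runs from foot to head (up in the dock), x to the probe's side; in the dock its axes are the dock's. Dark display on -x, white probe with blue collar on +x.
- thermometer_head (a point): Middle of the thermometer's head, where it can be gripped across its 36 mm width (along its y): 118 mm above the foot, 27 mm below the top.
- thermometer_foot (a point): Centre of the underside of the thermometer's handle, the end away from the head.
- lens (a point): The lens at the probe's end: 43 mm along x from the thermometer's axis, 134 mm above its foot. Its z axis points out of the lens along the probe: in the thermometer's frame along +x and 30 degrees up towards the head's top. The probe tapers from 21 to 9 mm across and stands about 25 mm out of the head.
- probe: The probe as a part of the thermometer; its frame is that of the thermometer with origin at the foot. Not to be touched.
- first_aid_tin: Red first-aid tin with hinged lid, 134 by 204 mm, 68 mm high, loose; origin under its centre.
- tray: Shallow aluminium tray, 146 by 206 mm, 20 mm high (35 mm with the clear measure in it), loose; origin under its centre.
- egg_cup: White ceramic egg cup, 49 mm across, 66 mm high, loose; origin under its centre.
- tweezer_case: Yellow plastic tweezer case with a red press-button catch, 34 by 118 mm, 23 mm high, loose; origin under its centre.
- cover_box: Pale open box of probe covers, 62 by 92 mm, 48 mm high, loose; origin under its centre.
- saline_bottle: Small white bottle with a blue cap, 42 mm across, 115 mm high, loose; origin under its centre.
- tape_roll: Roll of tape lying flat, 72 mm across, 26 mm high, loose; origin under its centre.

How it is judged:
By the outcome, as a careful person would: the job done as asked, in the order asked, and still so for the second after the job is handed in, while the arm keeps its last pose, push and grip.
It also fails if it takes over 54 s, if anything falls off the work surface, if the arm or the gripper's body presses on something with over 40 N, if the wrist force passes 120 N, or if a joint passes its speed limit or range.

## Robot

A 6-joint arm with a two-finger parallel gripper is mounted at the origin on the work surface. World frame = base frame: x ahead of the robot, y to its left, z up, the work surface at z = 0. Lengths are in mm, angles in rad, forces in N, time in s.
With the tool pointing down it reaches from about 375 to 900 mm from the base axis. Payload 3.1 kg.
Tool frame: the origin (TCP) lies on the front face of the gripper's body, between the roots of the fingers; the fingertips stand 70 mm ahead of it and the grasp point (between the pads) lies ahead of it (r.pinch_z is the z of the grasp point in the tool frame, in mm); z points along the fingers, x is the direction in which the jaws open and shut, and the axes are right-handed (so a half turn about z gives the same grasp; the last joint's range is limited). The gripper opens to 87 mm and grips with 3 to 60 N. Pads are 19 mm wide; open, the fingers measure 117 mm over their backs; the gripper's body (75 mm by 190 mm) begins 51 mm behind the grasp point.
Start: joints at [1.006, 0.527, 1.433, -0, 1.181, -0.178], TCP at [235.146, 579.054, 292.248] pointing down, gripper open.
Joint ranges: [-3.08, 3.08], [-0.75, 2.2], [0.22, 2.44], [-1.43, 4.57], [0, 2.65], [-2.85, 2.85]. Speed limits (rad/s): [2.79, 2.79, 3.14, 3.14, 3.14, 3.14].

## Interface

Orientations are given as a unit quaternion [w, x, y, z].
In Python, from cell import telemetry, cams, ticket, r gives the robot as it stands.
- The arm moves only by the tool send_rows, never from a script. Its argument "targets" is a list of rows, each an object with "turn": the turn, a rotation vector about the tool's x, y, z in degrees, a list of three; "translation": the shift along the tool's x, y, z in cm, a list of three; "claw": the gripper command: -1 is fully open, 1 is shut, values between are in proportion. In form: [{"turn": [ax, ay, az], "translation": [dx, dy, dz], "claw": claw}, ...]. A call has 1 to 20 rows; each row is the pose to reach, as a shift and turn from the pose measured when the call began, along the tool's axes at that moment; what a row does not reach only later rows make up. A row lasts 1/8 s, in which the tool goes at most 62.5 mm and 10.7 degrees, less where a joint would pass 70% of its speed; a pose out of reach is approached as far as the arm can. A call with a gripper value outside its range is refused whole. The fingers move at their own pace and stop on an object; "force" is the grip in N (left out, the last holds). Time passes only in rows, so rows that repeat a pose let the fingers close. It gives the time, the measured TCP pose, the force and the opening at its end, in the units of the state.
- telemetry.get_obs(): the state, without advancing time (a new reading comes with each control period).
- cams.snapshot(name): name is "scene" or "top"; returns (picture, depth): 400x640x3 uint8, red, green, blue; 400x640 float32, mm along the optical axis (not along the pixel's ray), 0 where there is no reading.
- cams.calibration(name): a dict with "camera_matrix" (3x3 intrinsics, pixels), "position" and "attitude" of the camera in the world. Camera axes: x right, y up, looking along -z (the intrinsics and any distortion apply to the point x, -y, -z); pixel columns grow to the right and rows downward; lengths in mm; the calibration is good to about 2 mm. A picture is of the moment at which its call begins. calibration takes no time and is no camera call.
- ticket.hand_in(): hands the job in, once; it reports no verdict.
The state is a dict: "time": time; "q": joint angles; "qvel": joint speeds; "joint_efforts": joint torques, N m; "eef_pos": TCP position; "eef_rot": TCP orientation; "contact_force": force on the tool from outside, world axes, zero at the start; "moment": the same for the moment, N m; "finger_gap": opening from 0.0 (shut) to 1.0 (fully open).
Only numpy, scipy, OpenCV 4.12 (cv2) and the standard library are available. Lean on these libraries where they do the work, as an engineer would, in place of code of your own. Each camera call takes 0.05 s, during which the arm holds its last target.

## Working session

There is one attempt and no reset: what is moved stays moved. The work goes in short steps, Python scripts to look and compute and a tool call to move; the robot and the scene stay as the last step left them, time stands still between calls to the robot, and variables do not carry over. Pictures are saved under pics/ and viewed, and the job is handed in when it is done.

Besides the shell and the picture viewer there is one more tool, called after "Call:" by a JSON object that holds its "op" and its "data". send_rows: Moves the arm, as the interface text tells. Its arguments: {"type":"object","properties":{"targets":{"type":"array","items":{"type":"object","properties":{"turn":{"type":"array","items":{"type":"number"}},"translation":{"type":"array","items":{"type":"number"}},"claw":{"type":"number"}}}},"force":{"type":"number"}},"required":["targets"]}

```bash
ls; mkdir -p pics; python3 - <<'E'
from cell import telemetry,cams,ticket,r
import cv2,numpy as np
print(telemetry.get_obs()); print(r.pinch_z)
for n in("scene","top"):
    p,d=cams.snapshot(n); cv2.imwrite(f"pics/{n}0.png",p[:,:,::-1]); np.savez(f"{n}0.npz",p=p,d=d)
    c=cams.calibration(n); print(n,c)
E
```

```text
pics
{'time': 0.0, 'q': array([ 1.00649640e+00,  5.28475028e-01,  1.43393241e+00, -2.55572609e-05,
        1.18141731e+00, -1.78464862e-01]), 'qvel': array([-9.04017704e-05, -4.10090147e-04, -7.82911872e-04,  1.23443333e-03,
        2.19405459e-04, -3.14107692e-04]), 'joint_efforts': array([-9.64483988e-04, -4.40038455e+01, -1.76589561e+01,  6.30873931e-02,
        5.83639496e-02, -1.75105324e-04]), 'eef_pos': array([234.83684822, 578.55049317, 291.25646786]), 'eef_rot': array([ 4.59791466e-04,  8.29554764e-01,  5.58424254e-01, -1.01700075e-03]), 'contact_force': array([-0.64692312,  0.72684104,  0.3765338 ]), 'moment': array([-0.00966901, -0.01556101,  0.02201423]), 'finger_gap': 1.0028701684697128}
51.0
scene {'camera_matrix': array([[445.89742726,   0.        , 316.85429594],
       [  0.        , 445.89742726, 204.55676773],
       [  0.        ,   0.        ,   1.        ]]), 'position': array([1368.71810424, -439.40245639, 1061.28997013]), 'attitude': array([0.78848761, 0.32783891, 0.18867362, 0.48498578])}
top {'camera_matrix': array([[390.02831083,   0.        , 321.81368646],
       [  0.        , 390.02831083, 197.48132713],
       [  0.        ,   0.        ,   1.        ]]), 'position': array([ 426.63606622,  -18.68648789, 1050.17853988]), 'attitude': array([-0.69615382, -0.05958155,  0.05587141,  0.71323088])}
```

View pics/scene0.png

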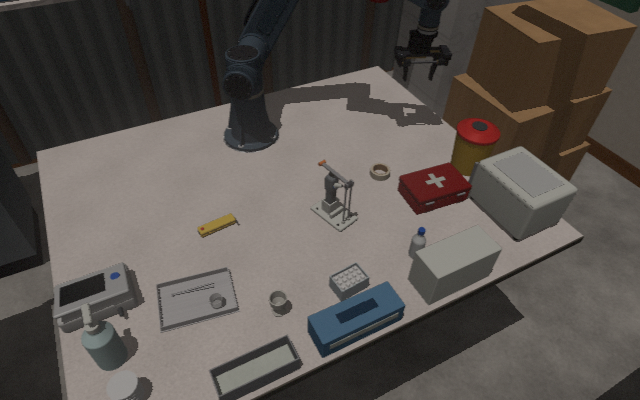

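View pics/top0.png

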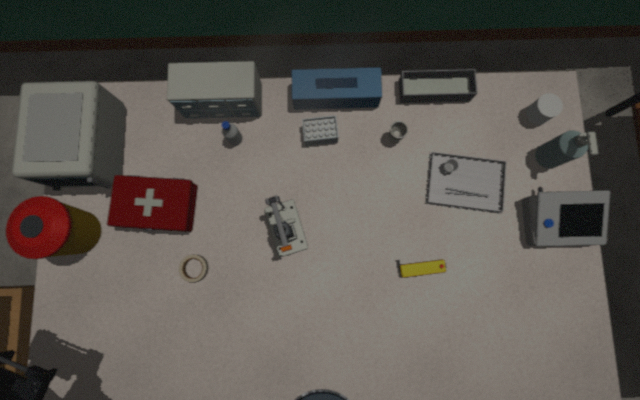

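The scene view shows the dock at about (335,200), with the orange grip at (323,162). In the top view the dock is at (287,228) and the grip at (286,248). Next I'll zoom in and measure.

```bash
cat > h.py <<'E'
import numpy as np,cv2
from scipy.spatial.transform import Rotation as R
def Rq(q): return R.from_quat([q[1],q[2],q[3],q[0]]).as_matrix()
def ray(c,u,v):
    K=c["camera_matrix"]; d=np.array([(u-K[0,2])/K[0,0],-(v-K[1,2])/K[1,1],-1.0])
    return np.array(c["position"]),Rq(c["attitude"])@d
def dep(c,u,v,z): o,d=ray(c,u,v); return o+d*z
def plane(c,u,v,h): o,d=ray(c,u,v); return o+d*(h-o[2])/d[2]
def cross(c1,p1,c2,p2):
    o1,d1=ray(c1,*p1);o2,d2=ray(c2,*p2)
    t=np.linalg.lstsq(np.stack([d1,-d2],1),o2-o1,rcond=None)[0]
    a=o1+d1*t[0];b=o2+d2*t[1]; return (a+b)/2,np.linalg.norm(a-b)
def proj(c,P):
    p=Rq(c["attitude"]).T@(np.array(P)-c["position"]);K=c["camera_matrix"]
    return K[0,0]*p[0]/-p[2]+K[0,2],K[1,1]*-p[1]/-p[2]+K[1,2]
def orange(p):
    h=cv2.cvtColor(p,cv2.COLOR_RGB2HSV)
    return ((h[...,0]>5)&(h[...,0]<16)&(h[...,1]>150)&(h[...,2]>80)).astype(np.uint8)
E
python3 - <<'E'
from h import *
from cell import cams
C={}
for n,(x,y,w,hh) in dict(scene=(295,145,80,100),top=(250,180,80,90)).items():
    z=np.load(f"{n}0.npz");p=z["p"];C[n]=cams.calibration(n)
    cv2.imwrite(f"pics/{n}0z.png",cv2.resize(p[y:y+hh,x:x+w],None,fx=6,fy=6,interpolation=cv2.INTER_CUBIC)[:,:,::-1])
    m=orange(p); k,l,s,ce=cv2.connectedComponentsWithStats(m)
    for i in range(1,k):
        if s[i,4]>5:
            u,v=ce[i]; dd=np.median(z["d"][l==i]); print(n,s[i],ce[i],dep(C[n],u,v,dd))
E
```

```text
scene [319 160   6   4  10] [321.6 161.8] [459.23018849  66.15110574 186.4655422 ]
top [281 246  10   5  36] [285.52777778 247.91666667] [458.76605636  66.66580258 185.74287671]
top [440 265   4   3   8] [441.25  266.125] [ 408.40262669 -320.1584167    22.77484556]
```

```bash
python3 - <<'E'
from h import *
from cell import cams
# top depth cloud in dock region -> height map
z=np.load("top0.npz");c=cams.calibration("top")
v,u=np.mgrid[185:270,250:330];d=z["d"][185:270,250:330]
P=np.array([dep(c,a,b,e) for a,b,e in zip(u.ravel(),v.ravel(),d.ravel())])
print("board z",np.median(P[:,2]))
col=z["p"][185:270,250:330].reshape(-1,3)
m=(P[:,2]>7)&(P[:,2]<18)
print(m.sum(), cv2.minAreaRect(P[m][:,:2].astype(np.float32)))
for lo,hi in((45,65),(100,125),(125,150),(150,175),(175,240)):
    m=(P[:,2]>lo)&(P[:,2]<hi);print(lo,hi,m.sum(),P[m].mean(0).round(1) if m.any() else'',P[m].min(0).round(),P[m].max(0).round())
E
```

```text
board z 1.1222951529954344
998 ((503.12652587890625, 85.82534790039062), (179.1083221435547, 155.14813232421875), 42.15360641479492)
45 65 65 [501.9  66.6  54.9] [479.  53.  45.] [571.  96.  65.]
100 125 14 [529.3  72.9 115.1] [485.  60. 103.] [574.  88. 122.]
125 150 45 [513.7  75.5 141. ] [481.  59. 126.] [571. 108. 150.]
150 175 189 [518.6  82.6 161.6] [483.  59. 150.] [578. 114. 175.]
175 240 343 [511.6  81.6 180.1] [452.  55. 175.] [579. 111. 188.]
```

View pics/scene0z.png

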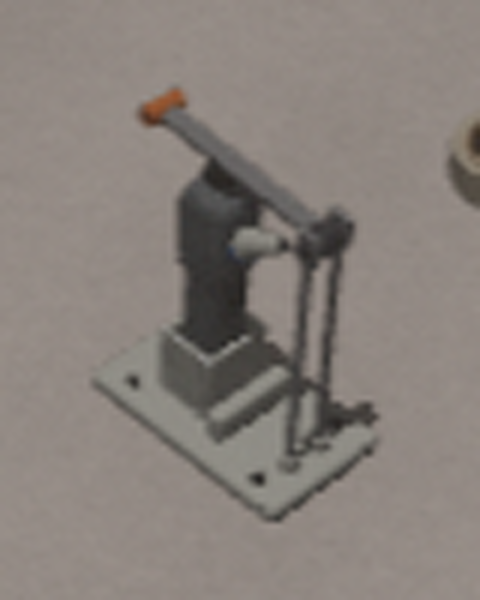

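View pics/top0z.png

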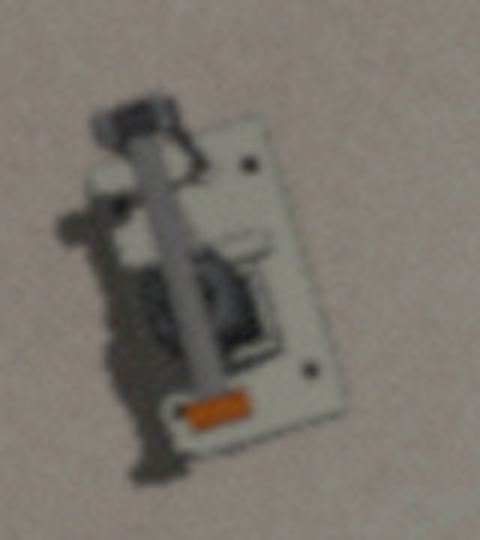

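```bash
python3 - <<'E'
from h import *
from cell import cams
T=cams.calibration("top");S=cams.calibration("scene")
t=lambda x,y:(250+x/6,180+y/6); s=lambda x,y:(295+x/6,145+y/6)
A=plane(T,*t(186,462),12);B=plane(T,*t(346,410),12);D=plane(T,*t(263,116),12)
print(A,B,D,np.linalg.norm(A-B),np.linalg.norm(B-D),np.degrees(np.arctan2(*(D-B)[1::-1])))
# scene corners: near-left(robot side) (95,378), (272,518) far? , (378,440)
E1=plane(S,*s(94,379),12);E2=plane(S,*s(272,519),12);E3=plane(S,*s(378,440),12)
print(E1,E2,E3,np.linalg.norm(E1-E2),np.linalg.norm(E3-E2),np.degrees(np.arctan2(*(E2-E1)[1::-1])))
g=cross(S,(321.9,162.3),T,(286,248.1));print("grip",g)
h=cross(S,s(330,232),T,t(136,118));print("head",h)
yaw=np.arctan2(*(h[0]-g[0])[1::-1]);print("yaw",np.degrees(yaw),"len",np.linalg.norm((h[0]-g[0])[:2]))
for name,(p,q) in dict(near=(A,B)).items():
    pass
for yw in (np.radians(14),np.radians(15),np.radians(16)):
    x=np.array([np.cos(yw),np.sin(yw),0]);y=np.array([-x[1],x[0],0])
    print(np.degrees(yw),[ (P-x*a-y*b)[:2].round(1) for P,a,b in((A,-52,42),(B,-52,-42),(D,88,-42),(E1,-52,-42),(E2,88,-42),(E3,88,42))])
E
```

```text
[441.76865451  95.95157346  12.        ] [462.73326379  25.32159402  12.        ] [594.72983914  60.30529139  12.        ] 73.67570046172354 136.5538537955662 14.844094734747687
[469.72282279  25.77993769  12.        ] [600.71628195  63.32280984  12.        ] [577.12736624 141.68541378  12.        ] 136.26721392437642 81.8360228722193 15.992361913019796
grip (array([458.7514516 ,  66.57842229, 183.85971885]), np.float64(1.666921806566227))
head (array([570.11146807,  98.83313526, 174.60644223]), np.float64(5.912020584194176))
yaw 16.153319651319244 len 115.93713718392262
14.0 [array([502.4,  67.8]), array([503. ,  78.7]), array([499.2,  79.8]), array([510. ,  79.1]), array([505.2,  82.8]), array([501.9,  79.6])]
14.999999999999998 [array([502.9,  68.8]), array([502.1,  79.3]), array([498.9,  78.1]), array([509.1,  79.8]), array([504.8,  81.1]), array([503. ,  78.3])]
16.0 [array([503.3,  69.9]), array([501.1,  80. ]), array([498.6,  76.4]), array([508.1,  80.5]), array([504.5,  79.4]), array([504.1,  77.1])]
```

```bash
cat >> h.py <<'E'
YAW=np.radians(15.7); O=np.array([503.,79.,0])
X=np.array([np.cos(YAW),np.sin(YAW),0]);Y=np.array([-X[1],X[0],0]);Zv=np.array([0,0,1.])
def dock(a,b,c): return O+X*a+Y*b+Zv*c
def down(yaw): # tool x at world yaw, z down
    x=np.array([np.cos(yaw),np.sin(yaw),0]);z=-Zv
    return np.stack([x,np.cross(z,x),z],1)
def rel(o,P,M):
    R0=Rq(o["eef_rot"]);t=R0.T@(np.array(P)-o["eef_pos"])/10
    return "turn",np.degrees(R.from_matrix(R0.T@M).as_rotvec()).round(2),"tr",t.round(2)
E
python3 - <<'E'
from h import *
from cell import telemetry
o=telemetry.get_obs()
print(rel(o,[459,66.6,300],down(YAW+np.pi/2)))
E
```

```text
('turn', array([ -0.05,   0.1 , -37.8 ]), 'tr', array([-39.01,  40.03,  -0.8 ]))
```

Call:
{"op": "send_rows", "data": {"force": 8, "targets": [{"turn":[0,0.1,-10],"translation":[-5,5.1,-0.8],"claw":-1},{"turn":[0,0.1,-18],"translation":[-10,10.2,-0.8],"claw":-1},{"turn":[0,0.1,-26],"translation":[-15,15.4,-0.8],"claw":-1},{"turn":[0,0.1,-34],"translation":[-20,20.5,-0.8],"claw":-1},{"turn":[0,0.1,-37.8],"translation":[-25,25.7,-0.8],"claw":-1},{"turn":[0,0.1,-37.8],"translation":[-30,30.8,-0.8],"claw":-1},{"turn":[0,0.1,-37.8],"translation":[-35,36,-0.8],"claw":-1},{"turn":[0,0.1,-37.8],"translation":[-39,40,-0.8],"claw":-1},{"turn":[0,0.1,-37.8],"translation":[-39,40,-0.8],"claw":-1},{"turn":[0,0.1,-37.8],"translation":[-39,40,-0.8],"claw":-1},{"turn":[0,0.1,-37.8],"translation":[-39,40,-0.8],"claw":-1},{"turn":[0,0.1,-37.8],"translation":[-39,40,-0.8],"claw":-1}]}}

```text
time: 1.6
eef_pos: [457.7, 68.1, 299.8]
eef_rot: [-0.001, 0.603, 0.798, -0.0]
contact_force: [-0.6, 0.5, 0.6]
finger_gap: 1.0
```

```bash
python3 - <<'E'
from h import *
from cell import telemetry,cams
o=telemetry.get_obs();print(o["time"],o["q"].round(3),o["eef_pos"],o["contact_force"])
p,d=cams.snapshot("scene");cv2.imwrite("pics/s1.png",cv2.resize(p[100:270,260:430],None,fx=3.5,fy=3.5,interpolation=cv2.INTER_CUBIC)[:,:,::-1])
print(rel(o,[459,66.6,184+51],down(YAW+np.pi/2)))
E
```

```text
1.6 [-0.095  0.3    1.815  0.     1.029 -1.942] [457.7299122   68.10406585 299.75128904] [-0.55419291  0.53892683  0.64581913]
('turn', array([-0.12, -0.06,  0.11]), 'tr', array([-0.19,  0.09,  6.47]))
```

View pics/s1.png

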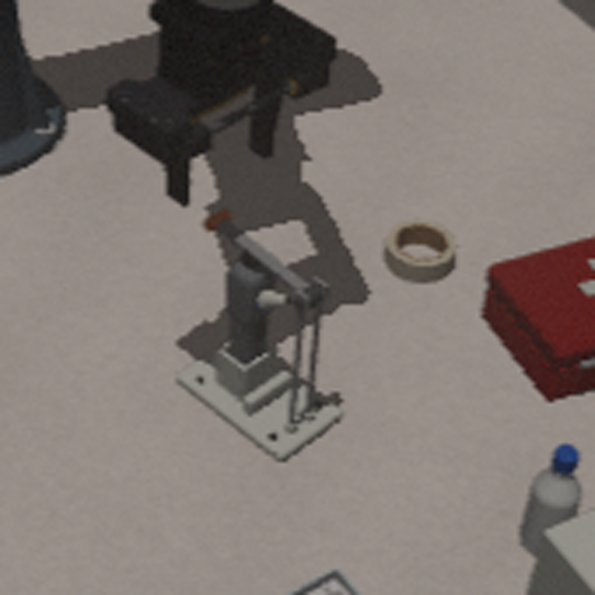

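The open jaws straddle the grip, which appears at about (217,219) in the zoomed view. Descending now, then closing gently.

Call:
{"op": "send_rows", "data": {"force": 8, "targets": [{"turn":[0,0,0],"translation":[-0.2,0.1,2.2],"claw":-1},{"turn":[0,0,0],"translation":[-0.2,0.1,4.4],"claw":-1},{"turn":[0,0,0],"translation":[-0.2,0.1,6.4],"claw":-1},{"turn":[0,0,0],"translation":[-0.2,0.1,6.4],"claw":-1},{"turn":[0,0,0],"translation":[-0.2,0.1,6.4],"claw":-0.2},{"turn":[0,0,0],"translation":[-0.2,0.1,6.4],"claw":0},{"turn":[0,0,0],"translation":[-0.2,0.1,6.4],"claw":0.2},{"turn":[0,0,0],"translation":[-0.2,0.1,6.4],"claw":0.3},{"turn":[0,0,0],"translation":[-0.2,0.1,6.4],"claw":0.3}]}}

```text
time: 2.78
eef_pos: [459.3, 66.5, 236.0]
eef_rot: [-0.001, 0.603, 0.798, -0.0]
contact_force: [0.6, -0.2, 0.4]
finger_gap: 0.517
```

```bash
python3 - <<'E'
from h import *
from cell import telemetry,cams
o=telemetry.get_obs();print(o["time"],o["q"].round(3),o["eef_pos"],o["contact_force"],o["finger_gap"])
for n,(x,y) in dict(scene=(270,120),top=(240,170)).items():
    p,d=cams.snapshot(n);cv2.imwrite(f"pics/{n}2.png",cv2.resize(p[y:y+100,x:x+100],None,fx=5,fy=5,interpolation=cv2.INTER_CUBIC)[:,:,::-1])
E
```

```text
2.775 [-0.098  0.403  1.885  0.     0.856 -1.945] [459.27740069  66.49112338 235.97984717] [ 0.55120838 -0.19199519  0.35751591] 0.5174099556063801
```

View pics/scene2.png

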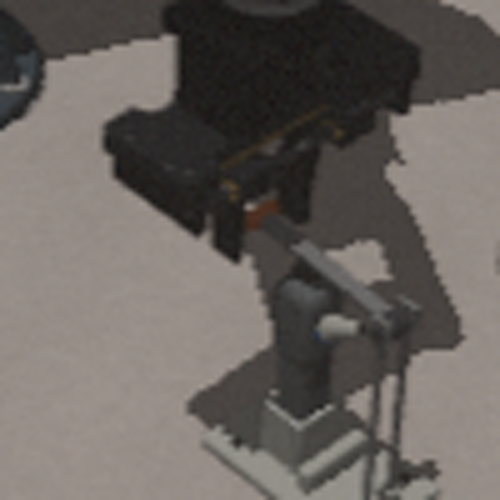

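Call:
{"op": "send_rows", "data": {"force": 8, "targets": [{"turn":[0,0,0],"translation":[0,0,0],"claw":1},{"turn":[0,0,0],"translation":[0,0,0],"claw":1},{"turn":[0,0,0],"translation":[0,0,0],"claw":1},{"turn":[0,0,0],"translation":[0,0,0],"claw":1},{"turn":[0,0,0],"translation":[0,0,0],"claw":1}]}}

```text
time: 3.5
eef_pos: [459.0, 66.9, 235.8]
eef_rot: [-0.001, 0.603, 0.798, -0.0]
contact_force: [-0.6, 5.1, -0.9]
finger_gap: 0.274
```

Gap is 23.8 mm, so the grip is held. Swinging along the arc now.

Call:
{"op": "send_rows", "data": {"targets": [{"turn":[0,0,0],"translation":[0.1,0.15,-1.0],"claw":1},{"turn":[0,0,0],"translation":[0.1,0.43,-2.0],"claw":1},{"turn":[0,0,0],"translation":[0.1,0.82,-3.08],"claw":1},{"turn":[0,0,0],"translation":[0.1,1.32,-4.11],"claw":1},{"turn":[0,0,0],"translation":[0.1,1.92,-5.09],"claw":1},{"turn":[0,0,0],"translation":[0.1,2.62,-6.01],"claw":1},{"turn":[0,0,0],"translation":[0.1,3.4,-6.85],"claw":1},{"turn":[0,0,0],"translation":[0.1,4.27,-7.61],"claw":1},{"turn":[0,0,0],"translation":[0.1,5.2,-8.28],"claw":1},{"turn":[0,0,0],"translation":[0.1,6.2,-8.85],"claw":1}]}}

```text
time: 4.75
eef_pos: [519.6, 84.8, 325.3]
eef_rot: [-0.001, 0.603, 0.798, 0.0]
contact_force: [-3.4, -2.1, 3.6]
finger_gap: 0.278
```

```bash
python3 - <<'E'
from h import *
from cell import telemetry,cams
o=telemetry.get_obs();print(o["time"],o["eef_pos"],o["contact_force"],o["finger_gap"])
for n,(x,y) in dict(scene=(270,100)).items():
    p,d=cams.snapshot(n);cv2.imwrite(f"pics/{n}3.png",cv2.resize(p[y:y+120,x:x+120],None,fx=4,fy=4,interpolation=cv2.INTER_CUBIC)[:,:,::-1])
E
```

```text
4.75 [519.57242684  84.80747663 325.25589443] [-3.36513468 -2.09971225  3.5843803 ] 0.27768497180227764
```

View pics/scene3.png

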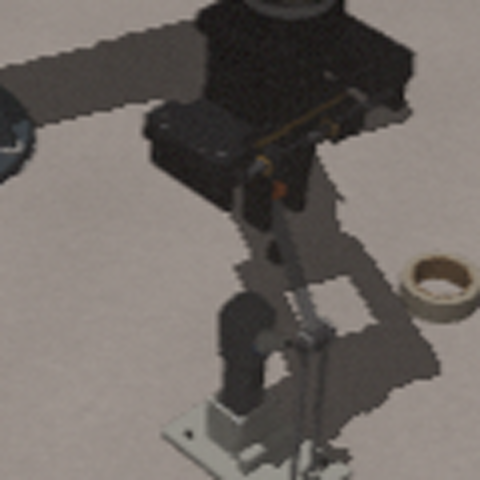

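The keeper is at about 63° with the grip held at roughly (280,188). Continuing the arc past vertical.

Call:
{"op": "send_rows", "data": {"targets": [{"turn":[0,0,0],"translation":[0,1.05,-0.4],"claw":1},{"turn":[0,0,0],"translation":[0,2.14,-0.75],"claw":1},{"turn":[0,0,0],"translation":[0,3.27,-1.0],"claw":1},{"turn":[0,0,0],"translation":[0,4.41,-1.12],"claw":1},{"turn":[0,0,0],"translation":[0,5.56,-1.15],"claw":1},{"turn":[0,0,0],"translation":[0,6.7,-1.05],"claw":1},{"turn":[0,0,0],"translation":[0,7.8,-0.85],"claw":1},{"turn":[0,0,0],"translation":[0,7.8,-0.85],"claw":1},{"turn":[0,0,0],"translation":[0,7.8,-0.85],"claw":1}]}}

```text
time: 5.92
eef_pos: [596.7, 106.7, 334.9]
eef_rot: [0.001, 0.603, 0.798, 0.002]
contact_force: [1.1, 2.4, 3.4]
finger_gap: 0.273
```

Call:
{"op": "send_rows", "data": {"targets": [{"turn":[0,0,0],"translation":[0,0,0],"claw":0.2},{"turn":[0,0,0],"translation":[0,0,0],"claw":0},{"turn":[0,0,0],"translation":[0,0,0],"claw":0},{"turn":[0,0,0],"translation":[0,0,-1],"claw":-0.5},{"turn":[0,0,0],"translation":[0,0,-3],"claw":-1},{"turn":[0,0,0],"translation":[0,0,-5],"claw":-1},{"turn":[0,0,0],"translation":[0,0,-7],"claw":-1},{"turn":[0,0,0],"translation":[0,-5,-7],"claw":-1},{"turn":[0,0,0],"translation":[0,-10,-7],"claw":-1},{"turn":[0,0,0],"translation":[0,-15,-7],"claw":-1},{"turn":[0,0,0],"translation":[0,-20,-7],"claw":-1},{"turn":[0,0,0],"translation":[0,-20,-7],"claw":-1}]}}

```text
time: 7.42
eef_pos: [400.5, 52.0, 404.5]
eef_rot: [0.0, 0.604, 0.797, 0.002]
contact_force: [0.4, 0.1, 1.2]
finger_gap: 0.998
```

```bash
python3 - <<'E'
from h import *
from cell import telemetry,cams
o=telemetry.get_obs();print(o["time"],o["q"].round(3),o["eef_pos"],o["contact_force"],o["finger_gap"])
S=cams.calibration("scene");T=cams.calibration("top");ctr={}
for n,(x,y,c) in dict(scene=(290,120,S),top=(240,170,T)).items():
    p,d=cams.snapshot(n);np.savez(f"{n}4.npz",p=p,d=d);cv2.imwrite(f"pics/{n}4.png",cv2.resize(p[y:y+130,x:x+100],None,fx=4,fy=4,interpolation=cv2.INTER_CUBIC)[:,:,::-1])
    m=orange(p); k,l,s,ce=cv2.connectedComponentsWithStats(m)
    for i in range(1,k):
        if s[i,4]>3: print(n,s[i],ce[i],dep(c,*ce[i],np.median(d[l==i])))
print("expected upright grip",dock(96,0,282))
E
```

```text
7.425 [-0.151  0.075  1.782  0.003  1.282 -1.997] [400.47040599  51.99960905 404.50717275] [0.37554633 0.10011809 1.23070575] 0.9977878741250324
scene [500 132   1   4   4] [500.  133.5] [ 253.25574193 1138.8546898  -190.01966784]
scene [354 155   8   5  20] [357.7 157.3] [590.83517909 104.73081537 287.89010821]
top [638 104   2   3   4] [638.5 105. ] [ 1073.67292123 -1414.43933068  -584.99696123]
top [257 178  10   6  44] [261.77272727 180.84090909] [588.89026506 102.79215168 288.64075077]
top [440 265   4   3   8] [441.25  266.125] [ 408.39953078 -320.20960457   22.60039945]
expected upright grip [595.41840766 104.97764281 282.        ]
```

View pics/scene4.png

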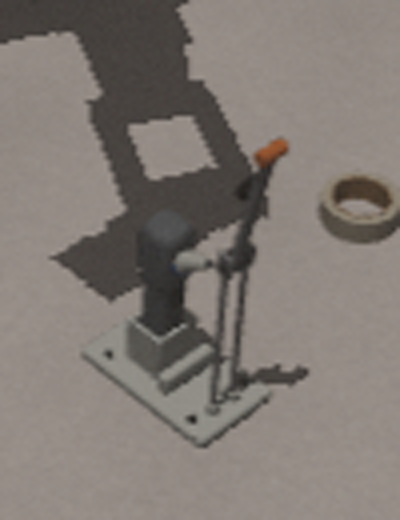

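View pics/top4.png

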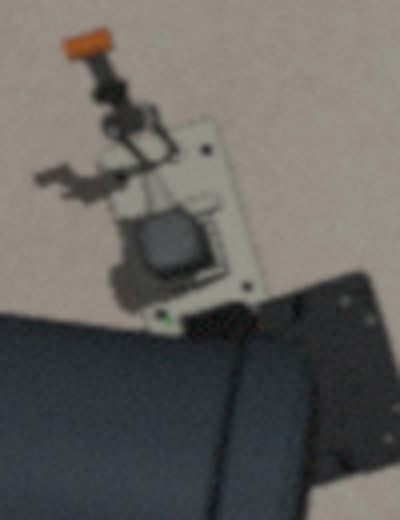

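The keeper now stands past vertical, with the grip at about (271,151) in the scene crop, and the thermometer head is clear. Next I'll measure the head.

```bash
python3 - <<'E'
from h import *
from cell import cams,telemetry
S=cams.calibration("scene");T=cams.calibration("top");tc={}
for n,c,(x0,y0,x1,y1) in(("top",T,(268,210,300,245)),("scene",S,(318,165,350,220))):
    z=np.load(f"{n}4.npz");d=z["d"];v,u=np.mgrid[y0:y1,x0:x1];u=u.ravel();v=v.ravel()
    P=np.array([dep(c,a,b,d[b,a]) for a,b in zip(u,v)]);L=np.stack([(P-O)@X,(P-O)@Y,P[:,2]],1)
    m=(P[:,2]>149)&(P[:,2]<166)
    print(n,m.sum(),"zmed",np.median(P[m,2]),"dock x",np.percentile(L[m,0],[2,50,98]).round(1),"y",np.percentile(L[m,1],[2,50,98]).round(1),cv2.minAreaRect(P[m][:,:2].astype(np.float32)))
    m2=(P[:,2]>70)&(P[:,2]<150); print("  sides x",np.percentile(L[m2,0],[2,98]).round(1),"y",np.percentile(L[m2,1],[2,98]).round(1))
# manual: top face px
t=lambda x,y:(240+x/4,170+y/4)
print("top face manual",((plane(T,*t(171,241),157)-O)@np.stack([X,Y],1)))
# rims/rods via scene base corners in this picture
s=lambda x,y:(290+x/4,120+y/4)
for P,a,b in((plane(S,*s(83,354),12),-52,-42),(plane(S,*s(201,445),12),88,-42),(plane(S,*s(271,393),12),88,42),(plane(T,*t(268,296),12),-52,-42),(plane(T,*t(211,120),12),88,-42)):
    print((P-X*a-Y*b).round(1))
g=(np.array([588.9,102.8])+[590.8,104.7])/2;print("grip dock",(g-O[:2])@X[:2],(g-O[:2])@Y[:2])
E
```

```text
top 226 zmed 156.07241247011842 dock x [-17.5  -1.3  26.7] y [-16.2   0.1  17.2] ((514.1190185546875, 82.6073989868164), (60.38969421386719, 35.32365798950195), 15.03477954864502)
  sides x [-20.2  41.2] y [-17.4  10.2]
scene 102 zmed 156.00385494480798 dock x [-16.7   2.7  69.3] y [-18.   -4.6  14.1] ((529.1965942382812, 84.68789672851562), (92.11038208007812, 32.96799850463867), 16.881378173828125)
  sides x [-17.5  70.5] y [-17.9  13. ]
top face manual [-3.67977727 -2.5715067 ]
[509.9  79.8  12. ]
[503.6  80.2  12. ]
[503.1  76.9  12. ]
[512.8  81.4  12. ]
[496.9  79.9  12. ]
grip dock 90.30713921504223 0.324971991051617
```

```bash
python3 - <<'E'
from h import *
from cell import telemetry
o=telemetry.get_obs()
M=down(YAW+np.pi/2)
print(rel(o,dock(-1,0,404),M),rel(o,dock(-1,0,181),M))
E
```

```text
('turn', array([ 0.4 , -0.02,  0.07]), 'tr', array([-0.07, 10.12,  0.19])) ('turn', array([ 0.4 , -0.02,  0.07]), 'tr', array([-0.08,  9.97, 22.48]))
```

Call:
{"op": "send_rows", "data": {"targets": [{"turn":[0.4,0,0],"translation":[-0.1,4,0],"claw":-1},{"turn":[0.4,0,0],"translation":[-0.1,8,0],"claw":-1},{"turn":[0.4,0,0],"translation":[-0.1,10,2],"claw":-1},{"turn":[0.4,0,0],"translation":[-0.1,10,6],"claw":-1},{"turn":[0.4,0,0],"translation":[-0.1,10,10],"claw":-1},{"turn":[0.4,0,0],"translation":[-0.1,10,14],"claw":-1},{"turn":[0.4,0,0],"translation":[-0.1,10,15],"claw":-1},{"turn":[0.4,0,0],"translation":[-0.1,10,15],"claw":-1}]}}

```text
time: 8.52
eef_pos: [503.0, 78.6, 255.7]
eef_rot: [-0.0, 0.603, 0.798, 0.0]
contact_force: [0.2, -0.7, 0.4]
finger_gap: 1.0
```

```bash
python3 - <<'E'
from h import *
from cell import telemetry,cams
o=telemetry.get_obs();print(o["time"],o["q"].round(3),o["eef_pos"],o["contact_force"],o["finger_gap"])
print(rel(o,dock(-1,0,181),down(YAW+np.pi/2)))
for n,(x,y) in dict(scene=(290,100)).items():
    p,d=cams.snapshot(n);cv2.imwrite(f"pics/{n}5.png",cv2.resize(p[y:y+130,x:x+120],None,fx=4,fy=4,interpolation=cv2.INTER_CUBIC)[:,:,::-1])
E
```

```text
8.525 [-0.065  0.424  1.759  0.     0.958 -1.912] [503.03366717  78.58440156 255.74650895] [ 0.18725459 -0.74269696  0.43193464] 1.0004635121560574
('turn', array([ 0.  , -0.02,  0.09]), 'tr', array([ 0.04, -0.09,  7.47]))
```

View pics/scene5.png

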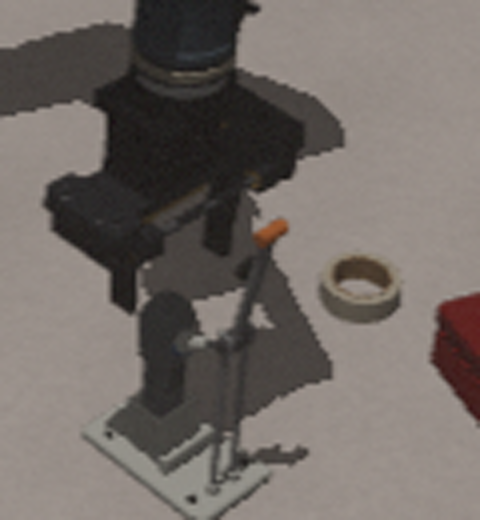

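The fingers straddle the head and the keeper is clear. Descending and closing.

Call:
{"op": "send_rows", "data": {"force": 20, "targets": [{"turn":[0,0,0],"translation":[0,-0.1,2.5],"claw":-1},{"turn":[0,0,0],"translation":[0,-0.1,5],"claw":-1},{"turn":[0,0,0],"translation":[0,-0.1,7.4],"claw":-1},{"turn":[0,0,0],"translation":[0,-0.1,7.4],"claw":-1},{"turn":[0,0,0],"translation":[0,-0.1,7.4],"claw":-0.3},{"turn":[0,0,0],"translation":[0,-0.1,7.4],"claw":0},{"turn":[0,0,0],"translation":[0,-0.1,7.4],"claw":0.1},{"turn":[0,0,0],"translation":[0,-0.1,7.4],"claw":0.2},{"turn":[0,0,0],"translation":[0,-0.1,7.4],"claw":0.4},{"turn":[0,0,0],"translation":[0,-0.1,7.4],"claw":1},{"turn":[0,0,0],"translation":[0,-0.1,7.4],"claw":1}]}}

```text
time: 9.95
eef_pos: [502.5, 78.3, 182.5]
eef_rot: [0.001, 0.603, 0.797, 0.001]
contact_force: [0.2, -0.1, 0.3]
finger_gap: 0.412
```

Call:
{"op": "send_rows", "data": {"force": 35, "targets": [{"turn":[0,0,0],"translation":[0,0,0],"claw":1},{"turn":[0,0,0],"translation":[0,0,0],"claw":1},{"turn":[0,0,0],"translation":[0,0,0],"claw":1},{"turn":[0,0,0],"translation":[0,0,0],"claw":1}]}}

```text
time: 10.45
eef_pos: [502.5, 78.3, 182.5]
eef_rot: [0.001, 0.603, 0.798, 0.001]
contact_force: [-1.0, 0.4, -0.4]
finger_gap: 0.413
```

The gap is 35.9 mm, matching the head. Lifting straight up.

Call:
{"op": "send_rows", "data": {"targets": [{"turn":[0,0,0],"translation":[0,0,-0.8],"claw":1},{"turn":[0,0,0],"translation":[0,0,-2],"claw":1},{"turn":[0,0,0],"translation":[0,0,-3.5],"claw":1},{"turn":[0,0,0],"translation":[0,0,-5],"claw":1},{"turn":[0,0,0],"translation":[0,0,-7],"claw":1},{"turn":[0,0,0],"translation":[0,0,-9],"claw":1},{"turn":[0,0,0],"translation":[0,0,-11],"claw":1},{"turn":[0,0,0],"translation":[0,0,-13],"claw":1},{"turn":[0,0,0],"translation":[0,0,-15],"claw":1},{"turn":[0,0,0],"translation":[0,0,-17],"claw":1},{"turn":[0,0,0],"translation":[0,0,-19],"claw":1},{"turn":[0,0,0],"translation":[0,0,-21],"claw":1},{"turn":[0,0,0],"translation":[0,0,-23],"claw":1},{"turn":[0,0,0],"translation":[0,0,-25],"claw":1},{"turn":[0,0,0],"translation":[0,0,-27],"claw":1},{"turn":[0,0,0],"translation":[0,0,-27],"claw":1}]}}

```text
time: 12.45
eef_pos: [502.2, 78.2, 454.8]
eef_rot: [0.003, 0.603, 0.798, 0.002]
contact_force: [-0.9, 0.2, -2.0]
finger_gap: 0.413
```

```bash
python3 - <<'E'
from h import *
from cell import telemetry,cams
o=telemetry.get_obs();print(o["time"],o["q"].round(3),o["eef_pos"],o["contact_force"],o["finger_gap"])
p,d=cams.snapshot("scene");cv2.imwrite(f"pics/scene6.png",cv2.resize(p[60:240,260:430],None,fx=3.3,fy=3.3,interpolation=cv2.INTER_CUBIC)[:,:,::-1])
# planar fit: r (in arm plane), z ; unknown base height h, L1,L2, wrist->tcp w
from scipy.optimize import least_squares
Q=[([.528475,1.433932,1.181417],(234.84,578.55,291.26)),([.3,1.815,1.029],(457.73,68.1,299.75)),([.403,1.885,.856],(459.28,66.49,235.98)),([.075,1.782,1.282],(400.47,52,404.5)),([.424,1.759,.958],(503.03,78.58,255.75)),(list(o["q"][[1,2,4]]),tuple(o["eef_pos"]))]
def f(a):
    h,L1,L2,w,lat,b=a;e=[]
    for q,P in Q:
        t1=q[0];t2=q[0]+q[1];t3=t2+q[2]
        r=L1*np.sin(t1)+L2*np.sin(t2)+w*np.sin(t3)+b; z=h+L1*np.cos(t1)+L2*np.cos(t2)+w*np.cos(t3)
        e+=[np.hypot(r,lat)-np.hypot(*P[:2]),z-P[2]]
    return e
s=least_squares(f,[300,425,390,200,110,0]);print(s.x.round(1),s.cost)
E
```

```text
12.45 [-0.066  0.204  1.485  0.     1.446 -1.912] [502.2243341   78.21673745 454.83567475] [-0.9266793   0.21949296 -2.03131107] 0.4125931109957527
[ 4.8564e+03  5.5540e+02  3.6700e+02  4.8988e+03 -7.0000e-01 -5.3000e+00] 555.3031055334899
```

View pics/scene6.png

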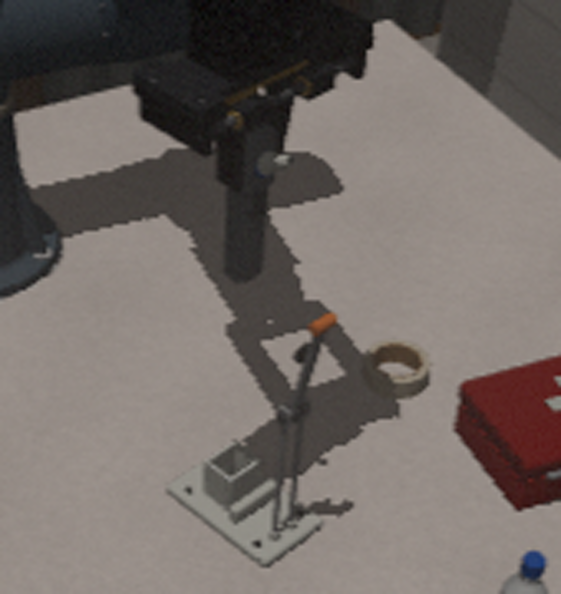

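The thermometer is out of the well, hanging straight with its foot at about (243,275) and well above the keeper. Tipping half-way first.

Call:
{"op": "send_rows", "data": {"targets": [{"turn":[-3,0,0],"translation":[0,0.1,-1],"claw":1},{"turn":[-7,0,0],"translation":[0,0.2,-2],"claw":1},{"turn":[-11,0,0],"translation":[0,0.4,-3],"claw":1},{"turn":[-15,0,0],"translation":[0,0.6,-3.5],"claw":1},{"turn":[-19,0,0],"translation":[0,0.8,-3.5],"claw":1},{"turn":[-23,0,0],"translation":[0,1,-3.5],"claw":1},{"turn":[-27,0,0],"translation":[0,1,-3.5],"claw":1},{"turn":[-30,0,0],"translation":[0,1,-3.5],"claw":1},{"turn":[-30,0,0],"translation":[0,1,-3.5],"claw":1}]}}

```text
time: 13.62
eef_pos: [509.8, 80.9, 487.8]
eef_rot: [0.157, 0.583, 0.77, 0.207]
contact_force: [-0.7, 0.3, -0.9]
finger_gap: 0.413
```

```bash
python3 - <<'E'
from h import *
from cell import telemetry,cams
o=telemetry.get_obs();print(o["time"],o["q"].round(3),o["eef_pos"],o["contact_force"],o["finger_gap"]);print(Rq(o["eef_rot"]).round(3))
E
```

```text
13.625 [-0.159  0.021  1.697  0.261  0.956 -2.105] [509.80864053  80.86250994 487.7628098 ] [-0.69916078  0.34105138 -0.8524796 ] 0.4126900729168096
[[-0.271  0.833  0.483]
 [ 0.962  0.235  0.136]
 [-0.     0.501 -0.865]]
```

Call:
{"op": "send_rows", "data": {"targets": [{"turn":[-3,0,0],"translation":[0,0.2,0],"claw":1},{"turn":[-7,0,0],"translation":[0,0.4,0],"claw":1},{"turn":[-11,0,0],"translation":[0,0.6,-0.1],"claw":1},{"turn":[-15,0,0],"translation":[0,0.8,-0.1],"claw":1},{"turn":[-19,0,0],"translation":[0,1.0,-0.1],"claw":1},{"turn":[-23,0,0],"translation":[0,1.2,-0.2],"claw":1},{"turn":[-27,0,0],"translation":[0,1.4,-0.2],"claw":1},{"turn":[-30,0,0],"translation":[0,1.6,-0.2],"claw":1},{"turn":[-30,0,0],"translation":[0,1.6,-0.2],"claw":1},{"turn":[-30,0,0],"translation":[0,1.6,-0.2],"claw":1}]}}

```text
time: 14.88
eef_pos: [523.1, 88.4, 505.2]
eef_rot: [0.3, 0.526, 0.691, 0.394]
contact_force: [-0.7, 1.2, -1.1]
finger_gap: 0.41
```

```bash
python3 - <<'E'
from h import *
from cell import telemetry,cams
o=telemetry.get_obs();print(o["time"],o["q"].round(3),o["qvel"].round(3),o["eef_pos"],o["contact_force"],o["finger_gap"]);M=Rq(o["eef_rot"]);print(M.round(3))
tz=-M[:,2];tx=M[:,1];ln=np.cos(np.pi/6)*tx+.5*tz;print("lens dir if unslipped",ln.round(3),"foot z",o["eef_pos"][2]+M[2,2]*(51+118))
for n in("scene","top"):
    p,d=cams.snapshot(n);np.savez(f"{n}7.npz",p=p,d=d);cv2.imwrite(f"pics/{n}7.png",cv2.resize(p[20:240,230:400],None,fx=2.7,fy=2.7,interpolation=cv2.INTER_CUBIC)[:,:,::-1])
E
```

```text
14.875 [-0.239 -0.038  1.944  1.063  0.501 -2.854] [-0.001  0.001  0.002  0.004 -0.002 -0.   ] [523.07549208  88.41531531 505.15182345] [-0.69109936  1.17440729 -1.12426922] 0.4099899667619386
[[-0.267  0.49   0.83 ]
 [ 0.964  0.136  0.229]
 [-0.001  0.861 -0.509]]
lens dir if unslipped [0.01  0.003 1.   ] foot z 419.12170344044443
```

View pics/scene7.png

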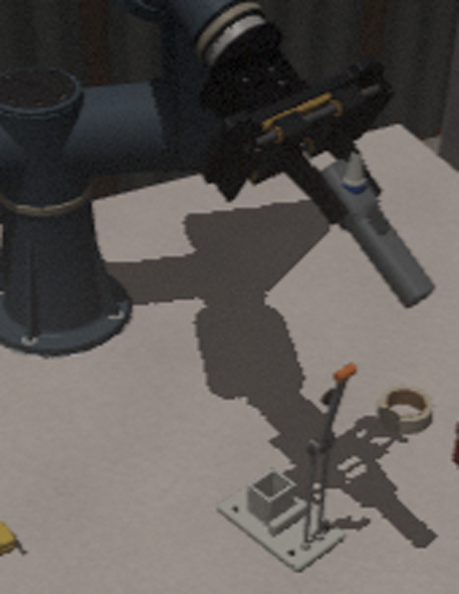

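View pics/top7.png

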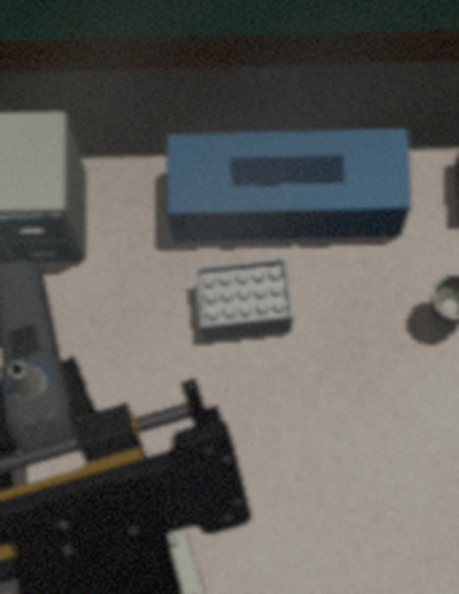

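The probe is up, with its tip at about (355,165) in the scene crop, and it did not slip. But joint 6 is at the end of its range, so I'll yaw the tool about the vertical to back it off, which keeps the probe up.

Call:
{"op": "send_rows", "data": {"targets": [{"turn":[0,-3.4,2.0],"translation":[0,0,0],"claw":1},{"turn":[0,-6.9,4.1],"translation":[0,0,0],"claw":1},{"turn":[0,-10.3,6.1],"translation":[0,0,0],"claw":1},{"turn":[0,-13.8,8.2],"translation":[0,0,0],"claw":1},{"turn":[0,-17.2,10.2],"translation":[0,0,0],"claw":1},{"turn":[0,-19.8,11.7],"translation":[0,0,0],"claw":1},{"turn":[0,-19.8,11.7],"translation":[0,0,0],"claw":1},{"turn":[0,-19.8,11.7],"translation":[0,0,0],"claw":1},{"turn":[0,-19.8,11.7],"translation":[0,0,0],"claw":1}]}}

```text
time: 16.1
eef_pos: [523.1, 88.7, 505.0]
eef_rot: [0.373, 0.653, 0.573, 0.326]
contact_force: [0.4, 0.2, -1.4]
finger_gap: 0.41
```

```bash
python3 - <<'E'
from h import *
from cell import telemetry,cams
o=telemetry.get_obs();print(o["time"],o["q"].round(3),o["qvel"].round(3),o["eef_pos"],o["contact_force"],o["finger_gap"]);M=Rq(o["eef_rot"])
tz=-M[:,2];tx=M[:,1];ln=np.cos(np.pi/6)*tx+.5*tz;print("lens dir if unslipped",ln.round(3),"foot z",o["eef_pos"][2]+M[2,2]*(51+118))
for n in("scene","top"):
    p,d=cams.snapshot(n);np.savez(f"{n}8.npz",p=p,d=d)
    cv2.imwrite(f"pics/{n}8full.png",p[:,:,::-1])
    x,y=(290,10) if n=="scene" else (180,110)
    cv2.imwrite(f"pics/{n}8.png",cv2.resize(p[y:y+130,x:x+130],None,fx=4,fy=4,interpolation=cv2.INTER_CUBIC)[:,:,::-1])
E
```

```text
16.1 [ 0.013 -0.015  1.922 -0.555  0.237 -0.956] [-0.011 -0.001  0.008  0.065 -0.    -0.063] [523.14635699  88.6553446  504.99751319] [ 0.3691698   0.2463598  -1.37210023] 0.4097061407140178
lens dir if unslipped [ 0.011 -0.     1.   ] foot z 418.88577483685583
```

View pics/scene8full.png

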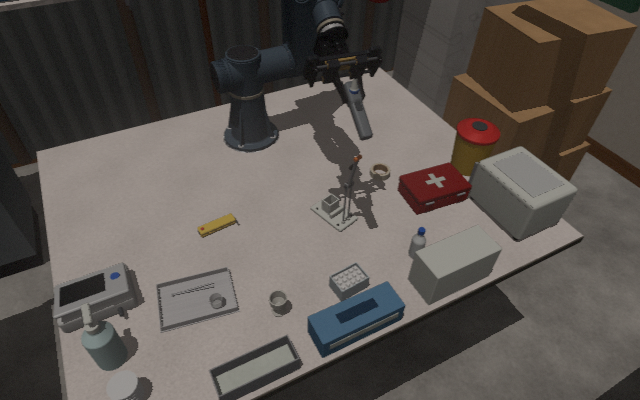

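View pics/top8full.png

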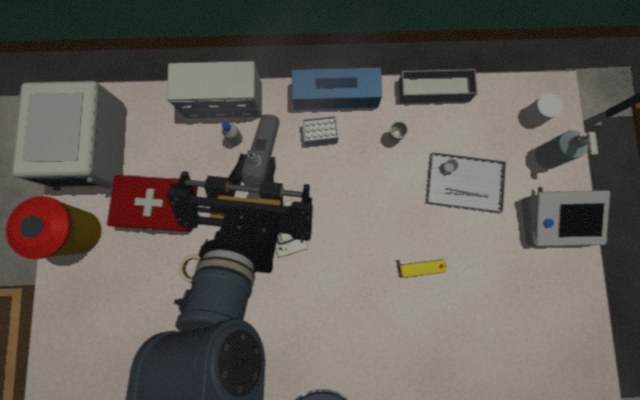

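View pics/scene8.png

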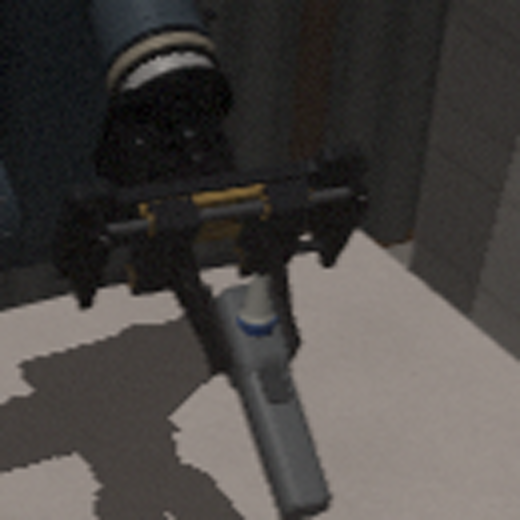

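```bash
python3 - <<'E'
from h import *
from cell import telemetry,cams
o=telemetry.get_obs();M=Rq(o["eef_rot"]);p=o["eef_pos"]
print(o["time"],o["q"].round(3),o["qvel"].round(3))
H=p+51*M[:,2]; f=lambda x,z:H+M[:,1]*x-M[:,2]*(z-118)
for n,(x,y) in dict(scene=(290,10),top=(180,110)).items():
    c=cams.calibration(n);im=cv2.imread(f"pics/{n}8.png")
    for nm,q,col in(("lens",f(43,134),(0,0,255)),("foot+x",f(13,0),(0,255,0)),("foot",f(-13,0),(255,0,255)),("headtop",f(18,145),(255,255,0)),("root",f(18,119.6),(0,255,255))):
        u,v=proj(c,q);cv2.circle(im,(int((u-x+.5)*4),int((v-y+.5)*4)),4,col,1);print(n,nm,q.round(),u,v)
    cv2.imwrite(f"pics/{n}9.png",im)
E
```

```text
16.2 [ 0.012 -0.015  1.922 -0.553  0.237 -0.957] [-0.005 -0.001  0.004 -0.005 -0.002  0.011]
scene lens [575.  82. 524.] 354.3066562405275 78.0221339375294
scene foot+x [674.  68. 430.] 367.7914003221495 135.05897920446057
scene foot [661.  70. 408.] 364.56779959988984 139.43458393542153
scene headtop [553.  84. 508.] 350.1450962913762 79.45349980927843
scene root [574.  82. 495.] 353.2765561440283 88.82891858230855
top lens [575.  82. 524.] 250.11225361218231 155.92548974754556
top foot+x [674.  68. 430.] 268.9322319534172 113.38283596816463
top foot [661.  70. 408.] 269.76864144107867 125.52898767908897
top headtop [553.  84. 508.] 250.08039761872607 173.9400271018047
top root [574.  82. 495.] 253.79254034475608 161.42815543537873
```

View pics/scene9.png

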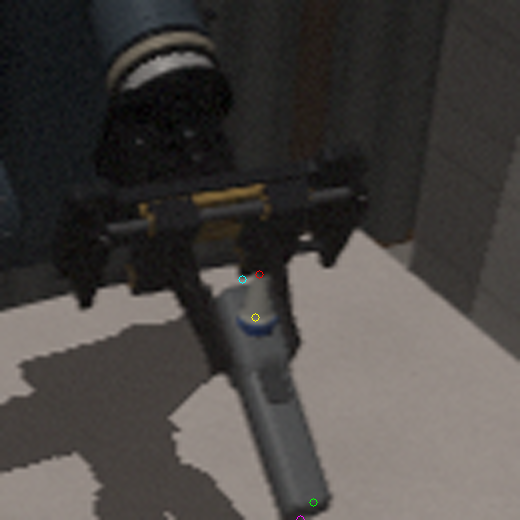

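View pics/top9.png

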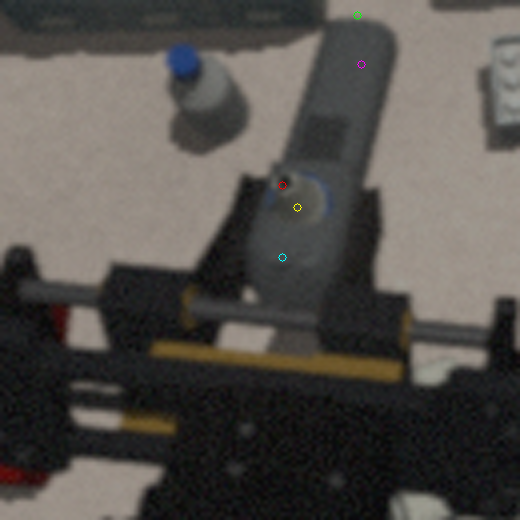

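The model points for the lens, probe root and foot land on the image within about 1 to 2 px, so nothing has slipped. I'll settle briefly and then hand in.

Call:
{"op": "send_rows", "data": {"targets": [{"turn":[0,0,0],"translation":[0,0,0],"claw":1},{"turn":[0,0,0],"translation":[0,0,0],"claw":1},{"turn":[0,0,0],"translation":[0,0,0],"claw":1},{"turn":[0,0,0],"translation":[0,0,0],"claw":1}]}}

```text
time: 16.7
eef_pos: [523.0, 88.3, 504.8]
eef_rot: [0.372, 0.653, 0.573, 0.326]
contact_force: [0.2, 0.4, -1.5]
finger_gap: 0.409
```

```bash
python3 - <<'E'
from h import *
from cell import telemetry,cams,ticket
o=telemetry.get_obs();M=Rq(o["eef_rot"])
print(o["time"],o["q"].round(3),abs(o["qvel"]).max(),o["finger_gap"],(np.cos(np.pi/6)*M[:,1]-.5*M[:,2]).round(3))
c=cams.calibration("scene");p,d=cams.snapshot("scene");k,l,s,ce=cv2.connectedComponentsWithStats(orange(p))
print([dep(c,*ce[i],np.median(d[l==i])).round() for i in range(1,k) if s[i,4]>8])
print(ticket.hand_in())
E
```

```text
16.7 [ 0.012 -0.015  1.922 -0.553  0.237 -0.957] 0.002574333005489649 0.4092685339685997 [ 0.011 -0.001  1.   ]
[array([594.,  96., 288.])]
the job is handed in; nothing more can be done
None
```

I swung the keeper up past vertical and left it there. I then gripped the thermometer by its head, drew it straight out of the well, tipped it 60° and handed in at about 17 s, still holding it.

**Last checks**
- **Probe:** it points up to within about 1°, worked out from the tool pose. In both camera views the thermometer lay within about 2 px of where the tool pose puts it, so it had not slipped.
- **Height:** its lowest part is about 400 mm above the board, against the 150 mm asked.
- **Grip:** the jaws read 35.6 mm on the 36 mm head at 35 N, and the arm was still.
- **Keeper:** the grip was still at about 288 mm height, so the arm is up.
- **Other things:** everything still in view looked to be where it started; the arm partly hid the tape roll and the tin in the top view.

**One reading out of line:** during the tip, joint 6 briefly read -2.854 against its listed limit of -2.85. I turned the tool about the vertical straight away, which brought the joint to -0.96. I can't tell whether that counts as passing the range.

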